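Slide the chipped plate off the bench edge into the waste bin

ROBOT

A 6-joint arm with a two-finger parallel gripper is mounted at the origin on a cart in front of the work surface, level with it; the furniture and walls round the work are solid. World frame = base frame: x ahead of the robot, y to its left, z up, the work surface at z = 0. Lengths are in mm, angles in rad, forces in N, time in s.
With the tool pointing down it reaches from about 300 to 850 mm from the base axis. Payload 5.4 kg.
Tool frame: the origin (TCP) lies on the centre line of the jaws, within the pads' length; the fingertips stand 14 mm ahead of it and the grasp point (between the pads) lies 5 mm behind it; x points along the fingers, z is the direction in which the jaws open and shut, and the axes are right-handed (so a half turn about x gives the same grasp; the last joint's range is limited). The gripper opens to 85 mm and grips with 20 to 120 N. Pads are 22 mm wide; open, the fingers measure 114 mm over their backs; the gripper's body (76 mm by 85 mm) begins 54 mm behind the grasp point. The pads swing forward as they close: fully open they stand 13 mm farther back than shut.
Start: joints at [1.111, 0.158, 1.597, -0, 1.386, -0.21], TCP at [142.157, 557.133, 245.299] pointing down, gripper open.
Joint ranges: [-2.91, 2.91], [-0.94, 2.29], [0.18, 2.7], [-1.29, 4.43], [0.17, 2.64], [-3, 3]. Speed limits (rad/s): [2.57, 2.57, 3.14, 3.14, 3.14, 3.14].

INTERFACE

Orientations are given as a unit quaternion [w, x, y, z].
In Python, from rig import robot, ungrasp, close_gripper, solve_ik, viewer, ticket, status gives the robot as it stands. The module is installed in compiled form; this text tells all that it offers. Calls block until the motion is done:
- robot.reach(position, orientation): joint-space move of the TCP to a pose.
- robot.servo_line(position, frame=None, rate=150, threshold=None): straight line of the TCP; frame=None keeps the orientation; rate is the mean speed in mm/s. With threshold (N) it stops when the force on the tool has changed by that much, and returns True; else False.
- robot.move_j(angles): joint-space move.
- ungrasp() and close_gripper(force=None): open the fingers fully, or close them until they stop; force is the grip in N (None keeps the last).
- robot.wait(seconds).
- solve_ik(position, orientation): joint angles nearest the present ones, or None.
- viewer.get_image(name): name is "side" or "top"; returns (picture, depth): 420x560x3 uint8, red, green, blue; 420x560 float32, mm along the optical axis (not along the pixel's ray), 0 where there is no reading.
- viewer.camera_model(name): a dict with "fx", "fy", "cx", "cy" (pixels), "distortion" ([k1, k2, p1, p2, k3] as OpenCV has them; the pictures are not rectified), "xyz" and "attitude" of the camera in the world. Camera axes: x right, y up, looking along -z (the intrinsics and any distortion apply to the point x, -y, -z); pixel columns grow to the right and rows downward; lengths in mm; the calibration is good to about 2 mm. A picture is of the moment at which its call begins. camera_model takes no time and is no camera call.
A pose or a line that the arm cannot do raises robot.PlanningError and nothing moves.
- ticket.sign_off(): hands the job in, once; it reports no verdict.
Readings, each from a call of its own:
- status.current_clock(): time.
- status.current_qpos(): joint angles.
- status.current_joint_velocities(): joint speeds.
- status.current_effort(): joint torques, N m.
- status.current_ee_pos(): TCP position.
- status.current_orientation(): TCP orientation.
- status.current_ft_force(): force on the tool from outside, world axes, zero at the start.
- status.current_moment(): the same for the moment, N m.
- status.current_finger_gap(): finger opening in mm.
Only numpy, scipy, OpenCV 4.12 (cv2) and the standard library are available. Lean on these libraries where they do the work, as an engineer would, in place of code of your own. Each camera call takes 0.05 s, during which the arm holds its last target. There are 200 camera calls.

TASK

One of the two glass plates in the drying tray has a broken corner and is held down by a round tin. Move the tin over onto the middle of the whole plate, then press your fingertips lightly on the chipped plate and slide it out of its lane over the bench edge so that it drops into the waste bin below. The plates are brittle, so press gently; leave the whole plate in its place and do not disturb the other things.

Things in the scene. Friction and masses are not known exactly. Their poses are not given: they have to be found in the camera images.
- tray: Fixed grey plastic drying tray, 145 (x) x 176 (y) x 13 mm high, overhanging the bench edge by 5 to 30 mm. Two lanes 73 mm wide along x, centre lines at y = +41.5 and -41.5 mm; smooth floor 8 mm above the worktop; side and back walls 10 mm thick, flush with the plates' tops. Origin: centre of the underside; x points away from the robot along the lanes, y left, z up.
- tray_lip (a point): Middle of the tray's front edge, at the height of the lane floor; here both lanes are open, and only here can a plate leave. A plate whose centre is past this edge tips and falls when let go.
- chipped_plate: Loose white-coated glass plate 90 (x) x 70 (y) x 5 mm, 65 to 125 g, its front left corner (-x, +y) broken off diagonally by 24 mm. Lies flat in the left or right lane, flush with the walls and 1 mm from the back wall, so it cannot be gripped or pushed from behind. Origin: centre of the underside; axes as the tray's.
- chipped_plate_top (a point): Centre of the chipped plate's top face. Fingertips pressed on it drag the plate by friction (plate on tray about 0.3, fingertips hold better): 4 to 10 N of press is plenty; over 20 N breaks it. The given height is good to a millimetre or two only, so feel for the surface.
- whole_plate: The whole plate: the same kind of plate, 90 x 70 x 5 mm, all four corners sound; lies in the other lane against the back wall and must stay there. Origin: centre of the underside; axes as the tray's.
- whole_plate_top (a point): Centre of the top face of the whole plate.
- tin: Round tin with a lid, 62 mm diameter, 30 mm high, 55 to 100 g; at the start it stands on the chipped plate. Origin: centre of its underside; z up.
- tin_center (a point): Centre of the tin, 15 mm above its underside: the point to grip, across 62 mm, from above.
- bin: Fixed white open waste bin hung on the bench edge by two steel straps, 170 (x) x 260 (y) x 130 mm deep, walls and floor 5 mm, rim 45 mm below the worktop. Its mouth lies under the tray's lip and spans both lanes. Origin: centre of its underside; axes about as the tray's.
- bin_mouth (a point): Centre of the bin's open mouth, at rim height.
- vial: Bystander: small vial, 27 mm diameter, 62 mm high, standing to the left of the tray. Origin: centre of its underside.
- stopper: Bystander: black rubber stopper, 24 mm diameter, 25 mm high, standing to the right of the tray. Origin: centre of its underside.
- beaker: Bystander: glass beaker, 73 mm diameter, 96 mm high, behind the tray to the right. Origin: centre of its underside.
- rinse_bottle: Bystander: rinse bottle, 68 mm diameter, 162 mm high, far right of the tray. Origin: centre of its underside.
- timer: Bystander: small bench timer, 58 x 73 x 38 mm, lying on the folder behind the tray. Origin: centre of its underside.

How it is judged:
By the outcome, as a careful person would: the job done as asked, in the order asked, and still so for the second after the job is handed in, with the robot touching nothing.
It also fails if it takes over 72 s, if anything falls off the work surface, if the arm or the gripper's body presses on something with over 40 N, if the wrist force passes 120 N, or if a joint passes its speed limit or range.

## Working session

There is one attempt and no reset: what is moved stays moved. The work goes in short steps, each a Python script; the robot and the scene stay as the last script left them, time stands still between calls to the robot, and variables do not carry over. Pictures are saved under pics/ and viewed, on a budget of 10 in all, crops included, one or two more only if the job needs it, and the job is handed in when it is done.

```bash
mkdir -p pics; cat > h.py <<'E'
import numpy as np, cv2
from scipy.spatial.transform import Rotation as R
from rig import robot, ungrasp, close_gripper, solve_ik, viewer, ticket, status
def cam(name):
    m=viewer.camera_model(name); a=np.array(m["attitude"],float)
    Rm=a if a.shape==(3,3) else R.from_quat(a[[1,2,3,0]]).as_matrix()
    K=np.array([[m["fx"],0,m["cx"]],[0,m["fy"],m["cy"]],[0,0,1]],float)
    return K,np.array(m["distortion"],float),np.array(m["xyz"],float),Rm
def rays(name,px):
    K,d,t,Rm=cam(name)
    p=cv2.undistortPoints(np.array(px,float).reshape(-1,1,2),K,d).reshape(-1,2)
    return t,np.c_[p[:,0],-p[:,1],-np.ones(len(p))]@Rm.T
def onz(name,px,z):
    t,r=rays(name,px); z=np.broadcast_to(z,len(r)); return t+r*((z-t[2])/r[:,2])[:,None]
def withd(name,px,D):
    t,r=rays(name,px); return t+r*np.array([D[int(v),int(u)] for u,v in px])[:,None]
def snap(name,f,crop=None,s=1):
    im,D=viewer.get_image(name); np.save(f"pics/{f}.npy",D)
    if crop: x0,y0,x1,y1=crop; im=im[y0:y1,x0:x1]
    im=cv2.resize(im,None,fx=s,fy=s,interpolation=cv2.INTER_CUBIC)
    cv2.imwrite(f"pics/{f}.png",im[...,::-1]); return D
E
python3 - <<'E'
from h import *
for n in("top","side"):
    snap(n,n+"0",s=1.42); print(viewer.camera_model(n))
print(status.current_clock(),status.current_orientation(),status.current_ft_force(),status.current_finger_gap())
E
```

```text
{'fx': 391.98405425975693, 'fy': 391.98405425975693, 'cx': 285.72547003509004, 'cy': 207.21221126832833, 'distortion': array([-0.09305809,  0.        ,  0.        ,  0.        ,  0.        ]), 'xyz': array([ 367.19599813, -194.06247474,  869.84671238]), 'attitude': array([ 0.73631916,  0.0781761 , -0.07372334, -0.66804749])}
{'fx': 454.9813202149639, 'fy': 454.9813202149639, 'cx': 274.6414037246548, 'cy': 211.99952108548803, 'distortion': array([-0.11657217,  0.        ,  0.        ,  0.        ,  0.        ]), 'xyz': array([ 448.73335426, -865.26356433,  468.49476365]), 'attitude': array([ 0.88983452,  0.450184  , -0.0392318 , -0.06316455])}
0.1 [ 0.5578312  -0.43409748  0.55893958  0.43355539] [-0.21486831 -0.45013301 -0.27027196] 85.26613057052765
```

View pics/top0.png

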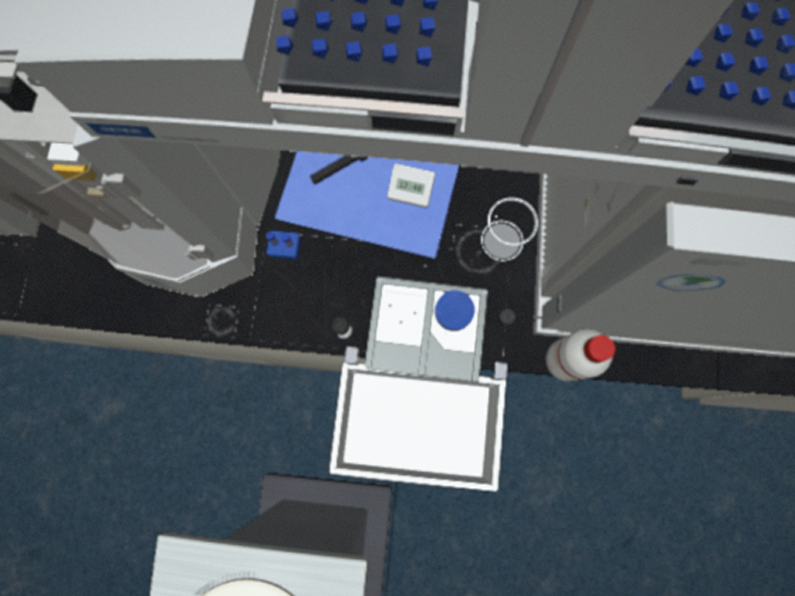

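View pics/side0.png

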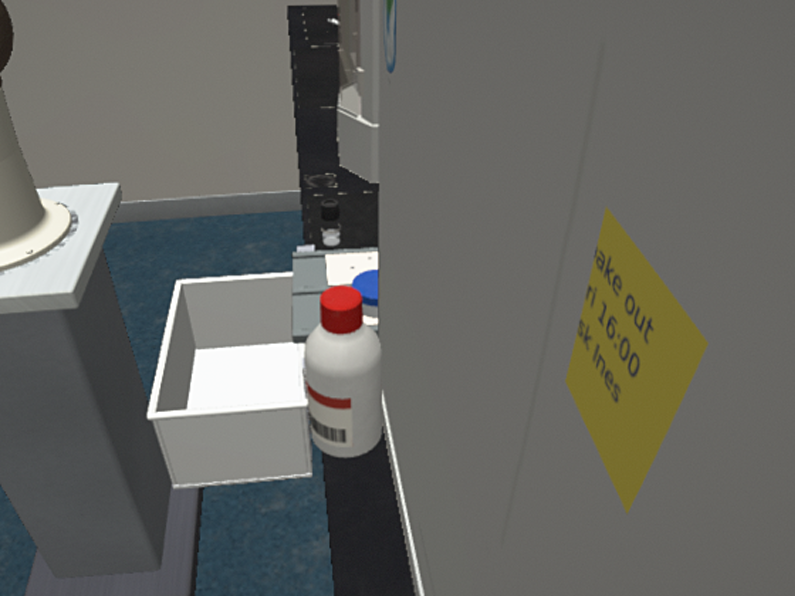

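Top view: the tray is at about (425,330). The tin and the chipped plate are in the right lane, with the chip near (440,348), and the whole plate is at (403,315) in the left lane. I'll take an enlarged crop and map the surrounding heights.

```bash
python3 - <<'E'
from h import *
D=snap("top","top1",(245,185,365,275),6.6)
H=420;W=560
px=[(u,v) for v in range(0,H,4) for u in range(0,W,4)]
P=withd("top",px,D)
# coarse max-height map
print("x\\y cells 50mm max z")
for x in range(850,250,-50):
    row=[]
    for y in range(300,-500,-50):
        s=P[(P[:,0]>=x)&(P[:,0]<x+50)&(P[:,1]<=y)&(P[:,1]>y-50)]
        row.append("%5d"%s[:,2].max() if len(s) else "    .")
    print(x,"".join(row))
print(range(300,-500,-50)[0])
K,d,t,Rm=cam("side");Ds=np.load("pics/side0.npy")
Q=withd("top",[(320,217),(284,222),(315,245),(300,330)],D);print(Q.round(1))
E
```

```text
x\y cells 50mm max z
850     .    .    .    .    .    .    .    .    .    .    .    .    .    .    .    .
800     .    .    .    .    .    .    .    .    .    .    .    .    .    .    .    .
750     .    .    .    .   47   15   32   31   49   49   14    3    4   66    .    .
700     .    .    .    .  166   15   32   15   50   52   48    5    5  178    .    .
650     .  468  469    .  273   17   15  526   15  541  542   97   99  566  570  542
600   355  441  496  495  582  586    4  590  568  570  589    4   95  570  570    .
550   325  438  495  441  583  587  592  595  570  570  660  670  674  569  569  512
500     5  409  423  425  405    4    5    4   15   18   46   45   27  464  464  463
450     5    3    3    3    3    3    4   64   15   15   17   15    4    5  165  160
400  -813 -815 -814 -813 -814 -810   -8    2   13   10   14   13   13    .  111  104
350  -815 -816 -810 -807 -810 -809    .  -43 -166  869 -166 -166  -39  -42    . -822
300  -816 -815 -814 -817 -812 -815    .  -43 -166 -164 -165 -166  -43  -41    .    .
300
[[ 532.8 -255.3   45.1]
 [ 519.8 -179.    15.4]
 [ 475.8 -251.6   13.1]
 [ 276.8 -243.9 -169.1]]
```

View pics/top1.png

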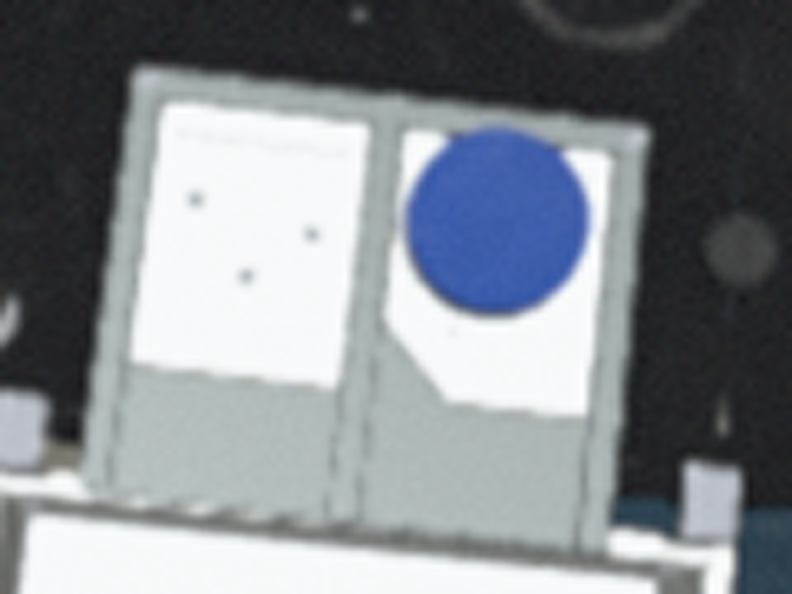

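```bash
python3 - <<'E'
from h import *
o=lambda L:[(245+(x+.5)/6.6-.5,185+(y+.5)/6.6-.5) for x,y in L]
T=onz("top",o([(137,68),(650,128),(605,552),(85,490)]),13)[:,:2]
m=np.array([[72.5,88],[72.5,-88],[-72.5,-88],[-72.5,88]])
def fit(m,T):
    mc,Tc=m.mean(0),T.mean(0);A=m-mc;B=T-Tc
    th=np.arctan2((A[:,0]*B[:,1]-A[:,1]*B[:,0]).sum(),(A*B).sum())
    c,s=np.cos(th),np.sin(th);M=np.array([[c,-s],[s,c]]);t=Tc-M@mc
    return th,t,(T-(m@M.T+t)).round(1)
print("tray",T.round(1),fit(m,T))
W=onz("top",o([(160,103),(370,125),(335,387),(130,362)]),13)[:,:2]
pm=np.array([[45,35],[45,-35],[-45,-35],[-45,35]]);print("whole",fit(pm,W))
C=onz("top",o([(405,130),(612,152),(587,415),(445,402),(385,318)]),13)[:,:2]
pc=np.array([[45,35],[45,-35],[-45,-35],[-45,11],[-21,35]]);print("chip",fit(pc,C))
print("tin",onz("top",o([(498,221),(590,221),(406,221),(498,129),(498,313)]),43).round(1))
print("stopper",onz("top",o([(742,250)]),25).round(1))
D=np.load("pics/top0.npy")
for u in (200,300,350): 
  print(u,[tuple(p.round().astype(int)) for p in withd("top",[(u,v) for v in range(80,132,4)],D)])
E
```

```text
tray [[ 577.9 -131. ]
 [ 574.  -307. ]
 [ 429.7 -301.8]
 [ 433.5 -129.3]] (np.float64(-0.022716656691671402), array([ 503.75953972, -217.28720505]), array([[-0.4, -0. ],
       [-0.2, -0.1],
       [ 0.4,  1.8],
       [ 0.2, -1.6]]))
whole (np.float64(-0.02112473196337141), array([ 521.24408356, -174.9693616 ]), array([[-0.5,  0.8],
       [ 0.2, -1. ],
       [ 0. ,  0.7],
       [ 0.3, -0.5]]))
chip (np.float64(-0.022996801457372096), array([ 519.789476  , -258.12919562]), array([[-0.4,  0.2],
       [ 0.4, -0.5],
       [ 0.3, -0.5],
       [-1. ,  0.9],
       [ 0.7, -0.2]]))
tin [[ 530.9 -255.7   43. ]
 [ 533.8 -285.6   43. ]
 [ 528.  -225.8   43. ]
 [ 561.6 -253.3   43. ]
 [ 500.8 -258.    43. ]]
stopper [[ 532.6 -338.8   25. ]]
200 [(np.int64(554), np.int64(-96), np.int64(538)), (np.int64(555), np.int64(-94), np.int64(530)), (np.int64(560), np.int64(-90), np.int64(512)), (np.int64(556), np.int64(-90), np.int64(511)), (np.int64(556), np.int64(-88), np.int64(503)), (np.int64(556), np.int64(-86), np.int64(493)), (np.int64(556), np.int64(-84), np.int64(483)), (np.int64(781), np.i
[... 791 characters left out ...]
np.int64(-194), np.int64(48)), (np.int64(734), np.int64(-194), np.int64(43))]
350 [(np.int64(558), np.int64(-235), np.int64(555)), (np.int64(558), np.int64(-236), np.int64(548)), (np.int64(558), np.int64(-237), np.int64(541)), (np.int64(558), np.int64(-238), np.int64(534)), (np.int64(558), np.int64(-239), np.int64(527)), (np.int64(559), np.int64(-241), np.int64(516)), (np.int64(557), np.int64(-242), np.int64(512)), (np.int64(556), np.int64(-243), np.int64(505)), (np.int64(556), np.int64(-245), np.int64(496)), (np.int64(557), np.int64(-246), np.int64(485)), (np.int64(784), np.int64(-312), np.int64(4)), (np.int64(775), np.int64(-313), np.int64(1)), (np.int64(764), np.int64(-313), np.int64(2))]
```

```bash
cat >> h.py <<'E'
TH=-0.0225; TRAY=np.array([503.76,-217.29])
def tw(x,y): c,s=np.cos(TH),np.sin(TH); return TRAY+np.array([c*x-s*y,s*x+c*y])
def ori(sgn=1,th=TH):
    z=sgn*np.array([-np.sin(th),np.cos(th),0]);x=np.array([0,0,-1.]);y=np.cross(z,x)
    q=R.from_matrix(np.c_[x,y,z]).as_quat(); return list(q[[3,0,1,2]])
def st(): print("t",round(status.current_clock(),2),"p",np.round(status.current_ee_pos(),1),"F",np.round(status.current_ft_force(),2),"gap",round(status.current_finger_gap(),1))
E
python3 - <<'E'
from h import *
for s in(1,-1): print(s,np.round(solve_ik([531,-256,60],ori(s)),2))
s=min((1,-1),key=lambda s:abs(solve_ik([531,-256,60],ori(s))[5]))
O=ori(s);print(s)
robot.reach([130,390,250],status.current_orientation())
robot.reach([385,-150,220],O)
robot.reach([450,-240,130],O)
robot.servo_line([531,-256,90],O); st()
hit=robot.servo_line([531,-256,37],rate=40,threshold=4); print(hit); st()
snap("top","g0",(225,150,385,270),5)
E
```

```text
1 [-0.65  0.4   1.69 -0.    1.05 -2.2 ]
-1 [-0.65  0.4   1.69 -0.    1.05  0.94]
-1
t 4.38 p [ 530.9 -255.7   91. ] F [-0.03  0.15  0.1 ] gap 85.7
False
t 5.86 p [ 531.2 -256.1   37.3] F [-0.49 -0.29 -0.57] gap 85.4
```

View pics/g0.png

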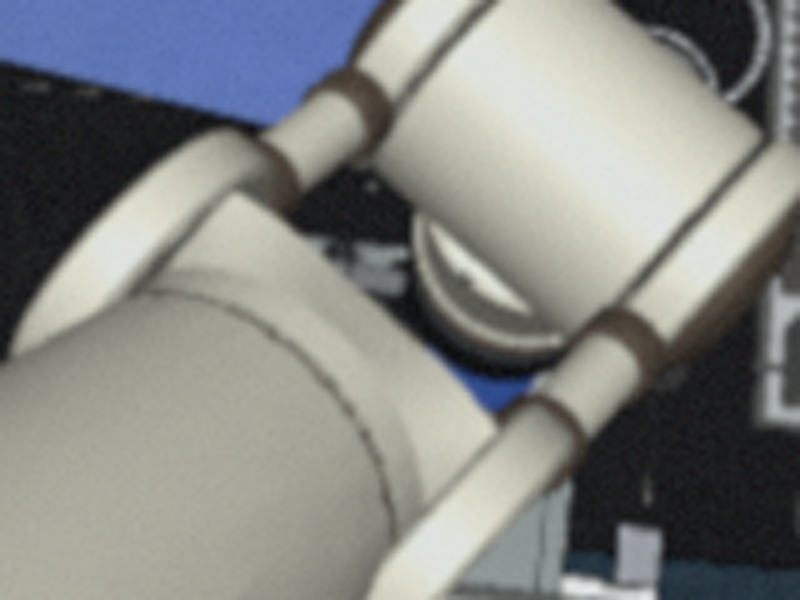

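The arm hides the tin, but nothing was touched on the way down. Next I grip, lift, carry the tin across and lower it until it makes contact.

```bash
python3 - <<'E'
from h import *
close_gripper(25); st()
p=np.array(status.current_ee_pos()); 
robot.servo_line([p[0],p[1],p[2]+35],rate=80); st()
g=status.current_finger_gap()
if 58<g<66:
    t=tw(16.5,41.5); print(t)
    robot.servo_line([t[0],t[1],p[2]+35],rate=100); st()
    robot.servo_line([t[0],t[1],p[2]+6],rate=80)
    h=robot.servo_line([t[0],t[1],p[2]-4],rate=12,threshold=2.5); print(h); st()
E
```

```text
t 6.26 p [ 531.3 -256.2   37.5] F [-0.31  0.32  3.15] gap 60.7
t 6.85 p [ 531.4 -256.3   72.8] F [-0.04 -0.19 -0.25] gap 60.9
[ 521.18949483 -176.17172292]
t 7.81 p [ 521.4 -176.6   72.7] F [-0.42 -0.11 -0.18] gap 60.9
True
t 8.88 p [ 521.3 -176.2   37.4] F [-0.73  0.05  4.55] gap 60.7
```

```bash
python3 - <<'E'
from h import *
ungrasp(); st()
t=tw(16.5,41.5)
robot.servo_line([t[0],t[1],110],rate=100)
robot.servo_line([400,-150,170],rate=200)
robot.reach([300,-60,230],ori(-1)); st()
snap("top","p1",(245,185,365,275),6.6)
E
```

```text
t 9.26 p [ 520.3 -175.6   36.4] F [-0.75 -0.97 -0.02] gap 85.4
t 11.62 p [300.6 -60.4 229.8] F [ 0.52 -0.6  -0.52] gap 85.6
```

View pics/p1.png

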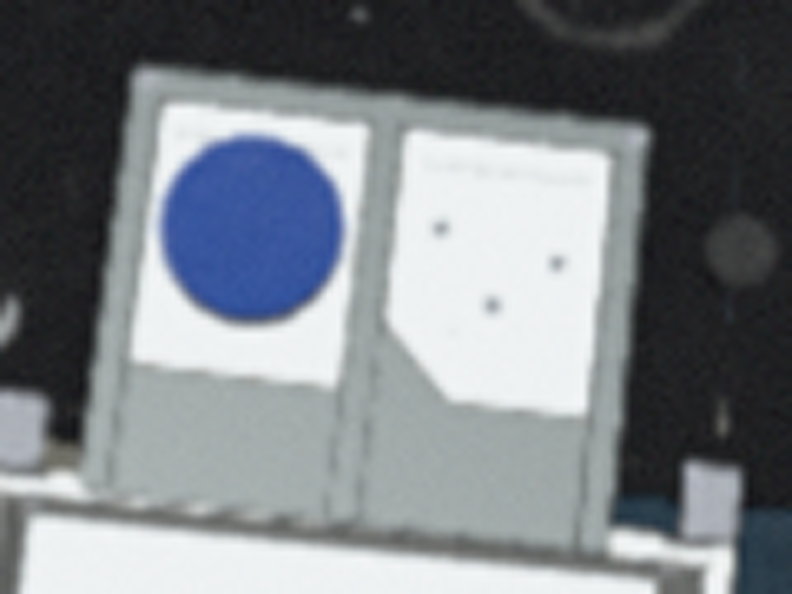

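The tin is centred on the whole plate: its lid is at crop (253,229), which gives about (520.6,-176.3) against a target of (521.2,-176.2). Neither plate has moved. Next I feel for the chipped plate with closed fingers, pressing behind its centre.

```bash
python3 - <<'E'
from h import *
close_gripper(20)
t=tw(16.5+24,-41.5); O=ori(-1)
robot.reach([440,-240,110],O)
robot.servo_line([t[0],t[1],60],O,rate=150)
robot.servo_line([t[0],t[1],42],rate=60); robot.wait(.2); st()
h=robot.servo_line([t[0],t[1],18],rate=8,threshold=3); print(h); st(); robot.wait(.3); st()
E
```

```text
t 15.03 p [ 543.5 -259.9   42.3] F [ 0.45 -0.11 -0.31] gap 0.1
True
t 16.82 p [ 543.4 -259.8   27.1] F [-0.46  1.24  2.84] gap 0.2
t 17.12 p [ 543.4 -259.7   27.1] F [ 0.18 -0.17  5.36] gap 0.3
```

```bash
cat >> h.py <<'E'
def fz(n=4):
    L=[]
    for _ in range(n): robot.wait(.03); L.append(status.current_ft_force()[2])
    return np.mean(L)
E
python3 - <<'E'
from h import *
z=status.current_ee_pos()[2]; print(fz())
t=tw(40.5,-41.5)
for dz in (.2,.4):
    robot.servo_line([t[0],t[1],z-dz],rate=5); print(dz,fz())
    if fz()>6: break
zc=z-dz
t=tw(40.5-8,-41.5); robot.servo_line([t[0],t[1],zc],rate=40); print(fz());st()
E
```

```text
5.478393130765745
0.2 4.628514281488849
0.4 6.774556815692828
6.126197175279715
t 18.88 p [ 535.2 -259.8   27.1] F [ 0.09 -0.94  6.26] gap -0.0
```

```bash
python3 - <<'E'
from h import *
z=26.8
for x in (24.5,14.5):
    t=tw(x,-41.5); robot.servo_line([t[0],t[1],z],rate=40); f=fz(); st(); print(f)
    if f<5: z-=.25
    if f>9: z+=.25
print(z)
snap("top","s1a",(245,185,365,275),3.3); snap("side","s1b",(190,160,290,260),3)
a,b=[cv2.imread(f"pics/s1{c}.png") for c in "ab"]
b=cv2.resize(b,(297,297));cv2.imwrite("pics/s1.png",np.hstack([a,b]))
E
```

```text
t 19.37 p [ 526.7 -259.5   27.1] F [ 0.18 -0.09  5.81] gap -0.0
5.769885018465592
t 19.9 p [ 516.4 -259.3   27.1] F [-0.71 -0.5   7.44] gap -0.0
6.792585600151111
26.8
```

View pics/s1.png

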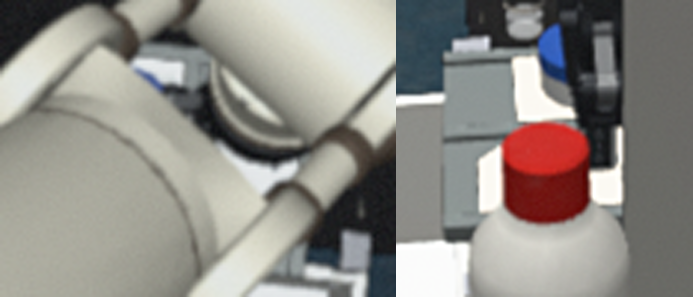

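The side view shows the chipped plate's front edge at col 480, against 515 for the whole plate, so it is following the fingers. I'll keep sliding.

```bash
python3 - <<'E'
from h import *
z=26.8
for x in (0,-15,-30,-43,-52,-59):
    t=tw(x,-41.5); robot.servo_line([t[0],t[1],z],rate=40); f=fz(); st(); print(round(f,2))
    if f<5: z-=.25
    if f>8: z+=.25
snap("top","s2a",(245,185,365,275),3.3); snap("side","s2b",(190,160,290,260),3)
a,b=[cv2.imread(f"pics/s2{c}.png") for c in "ab"]
b=cv2.resize(b,(297,297));cv2.imwrite("pics/s2.png",np.hstack([a,b]))
E
```

```text
t 20.64 p [ 501.8 -258.9   27. ] F [-0.68 -0.2   7.43] gap -0.2
7.53
t 21.3 p [ 486.8 -258.5   27. ] F [-1.39 -0.26  8.17] gap -0.0
7.75
t 21.96 p [ 471.7 -258.2   27. ] F [ 0.03 -0.14  7.45] gap -0.1
7.98
t 22.57 p [ 458.8 -257.9   27. ] F [-0.23 -0.62  7.53] gap 0.2
7.79
t 23.07 p [ 449.8 -257.7   27. ] F [-0.35 -0.17  8.46] gap -0.1
8.05
t 23.53 p [ 442.5 -257.3   27. ] F [-0.1   0.16  7.4 ] gap -0.2
7.78
```

View pics/s2.png

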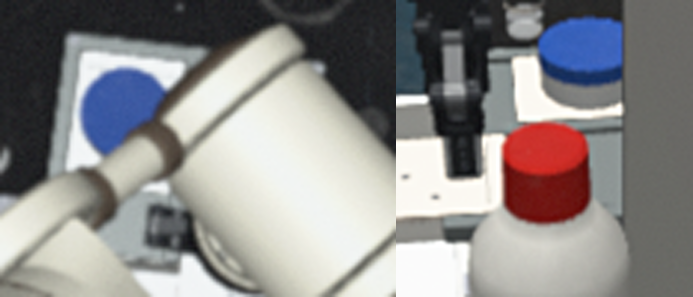

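The plate's rear edge is at side col 487 and the lip at col 445, so its centre is more than 10 mm past the lip. The fingertips are still inside the lip. I'll slide 2 mm more and let go.

```bash
python3 - <<'E'
from h import *
t=tw(-61.5,-41.5); robot.servo_line([t[0],t[1],26.8],rate=30); print(fz())
robot.servo_line([t[0],t[1],120],rate=150)
robot.reach([300,-20,240],ori(-1)); robot.wait(.5); st()
snap("top","e0",(225,175,365,350),3.4); snap("side","e1",(90,150,290,360),2.8)
a,b=[cv2.imread(f"pics/{c}.png") for c in ("e0","e1")]
h=min(len(a),len(b)); o=np.hstack([a[:h],b[:h]]); s=min(1,800/o.shape[1],600/h); cv2.imwrite("pics/e.png",cv2.resize(o,None,fx=s,fy=s))
E
```

```text
7.1375607237275185
t 26.44 p [300.1 -20.1 240. ] F [-0.64 -0.18  0.21] gap 0.0
```

View pics/e.png

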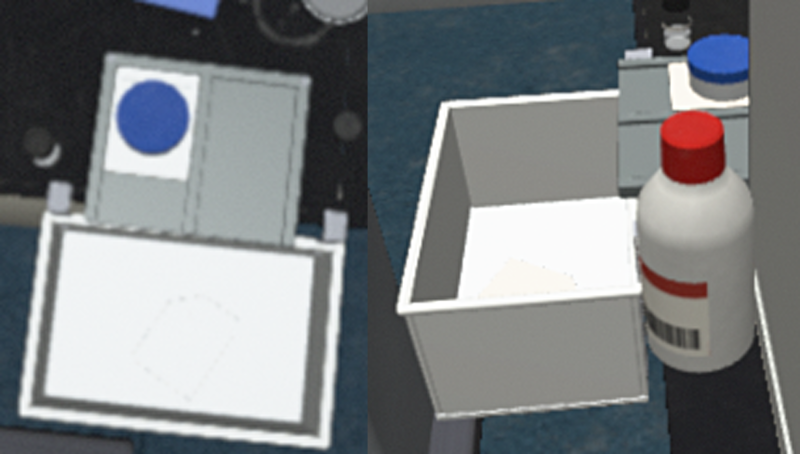

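The plate lies flat in the bin with its outline around (188,345). The lane is empty, the tin and whole plate are in place, and the vial, stopper and bottle stand as before. I'm handing the job in.

```bash
python3 -c "
from h import *
ticket.sign_off(); st()"
```

```text
the job is handed in; nothing more can be done
the job is handed in; nothing more can be done
```

The job is done and handed in at about 26 s on the robot's clock, well inside the 72 s limit.

- **Tin:** I gripped it at 25 N and set it on the middle of the whole plate. A picture before the slide put it within about 1 mm of the plate's centre.
- **Chipped plate:** I felt for its surface with closed fingertips, about 24 mm behind its centre. I then slid it out of its lane with every reading between about 4.6 and 8.5 N, well below the 20 N that breaks it. When I let go with its centre past the lip, it dropped into the bin.
- **Last checks:** The final pictures show the chipped plate lying flat on the bin floor and its lane empty. The whole plate is in place with the tin on it, and the vial, stopper and rinse bottle are standing as before. The gripper was clear of everything, with force readings near zero.
- **Not fully checked:** The beaker is only partly in the final crop and the timer is outside it. The arm did not work near the timer, and no unexpected contact force showed in the readings I took.

No check failed. The only disagreement was in the plate's overhang before release: the side view suggested about 19 mm past the lip, while the fingertip position suggested about 10 mm. Either was enough for it to tip.

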